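# Hold a clay roller pressed into a V-cradle

### The job

Take the long clay roller, the one with a thin spigot on one end, out of the wooden rack and lay it lengthwise in the steel V-cradle, centred over its two V jaws, with the spigot towards the cradle's upright end plate. Press it down gently, with about 20 N, so that it bears on both sloping sides of the V, and finish while still holding it pressed there with the gripper: do not let go. Leave the other roller, the tumblers and everything else where they are.

Things in the scene. Friction and masses are not known exactly. Their poses are not given: they have to be found in the camera images.
- roller_center (a point): centre of the long roller, on its axis at mid barrel; its x axis runs along the roller towards the spigot. Solid fired clay, 0.30 to 0.46 kg, barrel 40 mm in diameter, 160 mm long, dark rings near the ends. It lies level in the rack, its axis 44 mm above the table; the middle 60 mm of the barrel is free at the sides and beneath, down to the rack's board 10 mm above the table
- roller_spigot (a point): tip of the long roller's spigot, a clay stub 16 mm in diameter standing 21 mm out of the barrel's +x end; 101 mm from the roller's centre
- roller: the long roller itself; origin at its centre, the same point as roller_center
- rack: wooden rack, board 150 mm (x) by 200 mm (y) by 10 mm thick, fixed, origin under its centre. Two berths along x, at y = -50 and +50 mm, one for each roller (which is in which varies). Bearers cross it at x = -42 and +42 mm (16 mm wide, tops 24 mm above the table), with 8 mm high chocks beside each roller, 1 mm clear of it
- cradle_seat (a point): the point where the roller's centre lies when it is seated, 60 mm above the table, fixed. x runs along the V towards the cradle's upright end plate, y across the V, z up
- cradle: rigid steel V-cradle, fixed; origin on the table right below cradle_seat, same axes. Base plate 100 mm wide (y), x = -75 to +125 mm, 12 mm thick. Two V jaws, each 24 mm thick (x), at x = -50 and +50 mm; the 76 mm between them are free down to the base plate, room for the fingers. End plate 60 mm wide at x = 118 to 125 mm, top 78 mm above the table
- flank_left: the V's sloping side at y > 0 of the cradle (both jaws); origin and axes as those of the cradle. The V is open to the top, its sides slope at 45 degrees; a seated roller touches each side 14 mm beside and 14 mm below its axis; the sides end 25 mm beside and 4 mm below that axis
- flank_right: the V's sloping side at y < 0 of the cradle (both jaws); origin and axes as those of the cradle
- short_roller: the other roller in the rack: same clay and diameter (40 mm), only 104 mm long, no spigot; origin on its axis at mid length. A bystander
- bowl: terracotta bowl, 140 mm across, 55 mm high; origin under its centre. A bystander
- glaze_jar: white jar with a steel lid, 72 mm across, 90 mm high; origin under its centre. A bystander
- brush: brush 200 mm long lying on the table; a bystander
- tumbler_a: upturned terracotta tumbler, 68 mm across at the foot, 100 mm high, between the rack and the cradle; origin under its centre. A bystander
- tumbler_b: upturned terracotta tumbler, 68 mm across at the foot, 100 mm high, at the far edge of the work area; origin under its centre. A bystander
- tumbler_c: upturned terracotta tumbler, 68 mm across at the foot, 100 mm high, out to the robot's left; origin under its centre. A bystander
Not all that is in view belongs to the job. Of the things shaped like the rack, the wooden one is meant. What is shaped like the roller but green is not meant.

How it is judged:
By the outcome, as a careful person would: the job done as asked, in the order asked, and still so for the second after the job is handed in, while the arm keeps its last pose, push and grip.
It also fails if it takes over 58 s, if anything falls off the work surface, if the arm or the gripper's body presses on something with over 40 N, if the wrist force passes 120 N, or if a joint passes its speed limit or range.

### The arm

A 6-joint arm with a two-finger parallel gripper is mounted at the origin on the work surface. World frame = base frame: x ahead of the robot, y to its left, z up, the work surface at z = 0. Lengths are in m, angles in rad, forces in N, time in s.
With the tool pointing down it reaches from about 0.375 to 0.9 m from the base axis. Payload 3.1 kg.
Tool frame: the origin (TCP) lies at the very end of the fingers, on their centre line; the grasp point (between the pads) lies 19 mm behind it (manip.pinch_z is the distance from the TCP to the grasp point, in m); z points along the fingers, y is the direction in which the jaws open and shut (so a half turn about z gives the same grasp; the last joint's range is limited). The gripper opens to 85 mm and grips with 20 to 120 N. Pads are 22 mm wide; open, the fingers measure 114 mm over their backs; the gripper's body (76 mm by 85 mm) begins 54 mm behind the grasp point. The pads swing forward as they close: fully open they stand 13 mm farther back than shut.
Start: joints at [1.036, 0.527, 1.433, -0, 1.181, -0.178], TCP at [0.218, 0.586, 0.231] pointing down, gripper open.
Joint ranges: [-3.08, 3.08], [-0.75, 2.2], [0.22, 2.44], [-1.43, 4.57], [0, 2.65], [-2.85, 2.85]. Speed limits (rad/s): [2.79, 2.79, 3.14, 3.14, 3.14, 3.14].

### API

Orientations are given as a unit quaternion [x, y, z, w].
In Python, from station import manip gives the robot as it stands.
- The arm moves only by the tool drive_tool, never from a script. Its argument "increments" is a list of rows, each a list of 7 numbers: the closure in counts, from 0 (fully open) to 255 (shut), then the shift along the tool's x, y, z in cm, then the turn, a rotation vector about the tool's x, y, z in rad. A call has 1 to 20 rows; each row is the pose to reach, as a shift and turn from the pose commanded when the call began, along the tool's axes at that moment; what a row does not reach only later rows make up. A row lasts 1/10 s, in which the tool goes at most 50 mm and 8.59 degrees, less where a joint would pass 70% of its speed; a pose out of reach is approached as far as the arm can. A call with a gripper value outside its range is refused whole. The fingers move at their own pace and stop on an object; "force" is the grip in N (left out, the last holds). Time passes only in rows, so rows that repeat a pose let the fingers close. It gives the time, the measured TCP pose, the force and the opening at its end, in the units of the state.
- manip.sense(): the state, without advancing time (a new reading comes with each control period).
- manip.snapshot(name): name is "scene" or "side" or "wrist"; returns the picture (480x640x3 uint8, red, green, blue); there is no depth.
- manip.camera_model(name): a dict with "mtx" (3x3 intrinsics, pixels), "cam_to_world" (4x4, takes a point from camera to world coordinates). Camera axes: x right, y down, z forward; pixel columns grow to the right and rows downward; lengths in m; the calibration is good to about 2 mm. A picture is of the moment at which its call begins: read the wrist's pose just before it. camera_model takes no time and is no camera call; for the wrist camera it gives the pose at the moment of the call.
- manip.sign_off(): hands the job in, once; it reports no verdict.
The state is a dict: "t": time; "q": joint angles; "qd": joint speeds; "tau": joint torques, N m; "tcp_pos": TCP position; "tool_rot": TCP orientation; "force": force on the tool from outside, world axes, zero at the start; "ft_torque": the same for the moment, N m; "finger_gap": opening from 0.0 (shut) to 1.0 (fully open).
Only numpy, scipy, OpenCV 4.12 (cv2) and the standard library are available. Lean on these libraries where they do the work, as an engineer would, in place of code of your own. Each camera call takes 0.05 s, during which the arm holds its last target. There are 200 camera calls.

## Working session

There is one attempt and no reset: what is moved stays moved. The work goes in short steps, Python scripts to look and compute and a tool call to move; the robot and the scene stay as the last step left them, time stands still between calls to the robot, and variables do not carry over. Pictures are saved under pics/ and viewed, about 8 in all and at most 12, crops included, and the job is handed in when it is done.

Besides the shell and the picture viewer there is one more tool, called after "Request:" as name(argument=value, ...), one argument or row to a line, values as JSON. drive_tool: Moves the arm, as the interface text tells. Its arguments: {"type":"object","properties":{"increments":{"type":"array","items":{"type":"array","items":{"type":"number"}}},"force":{"type":"number"}},"required":["increments"]}

```bash
ls; mkdir -p pics
python3 - <<'E'
from station import manip
import cv2
s=manip.sense();print(s)
for n in("scene","side"):
    im=manip.snapshot(n);cv2.imwrite(f"pics/{n}0.png",im[:,:,::-1])
    m=manip.camera_model(n);print(n,m)
E
```

```text
pics
{'t': 0.0, 'q': array([ 1.03649367e+00,  5.28464732e-01,  1.43392973e+00,  2.17695991e-06,
        1.18139249e+00, -1.78502400e-01]), 'qd': array([-0.00127202, -0.00123557,  0.00098366,  0.00055859, -0.00047066,
       -0.00213318]), 'tau': array([-7.29956878e-05, -4.42351019e+01, -1.78029871e+01, -2.95312102e-04,
        8.43599351e-03,  2.86845619e-06]), 'tcp_pos': array([0.21730902, 0.5852277 , 0.23032578]), 'tool_rot': array([ 1.76963537e-01,  9.84216797e-01, -1.02785202e-03, -3.83744606e-04]), 'force': array([-0.34767653, -0.74826478, -0.86995358]), 'ft_torque': array([-0.04273217,  0.02445014, -0.00670767]), 'finger_gap': 1.0010026725295122}
scene {'mtx': array([[576.03278336,   0.        , 326.6848392 ],
       [  0.        , 576.03278336, 228.52924997],
       [  0.        ,   0.        ,   1.        ]]), 'cam_to_world': array([[-0.67949306,  0.61846444, -0.39470358,  1.22027695],
       [ 0.73361747,  0.57986659, -0.35434467,  0.70332603],
       [ 0.00972584, -0.53033618, -0.84773164,  1.52691284],
       [ 0.        ,  0.        ,  0.        ,  1.        ]])}
side {'mtx': array([[572.31241503,   0.        , 320.48173631],
       [  0.        , 572.31241503, 239.24510943],
       [  0.        ,   0.        ,   1.        ]]), 'cam_to_world': array([[ 0.93898755, -0.22414027,  0.26088987,  0.03977489],
       [-0.34384702, -0.63038016,  0.69598138, -1.27657625],
       [ 0.00846234, -0.74322406, -0.66898908,  1.38649974],
       [ 0.        ,  0.        ,  0.        ,  1.        ]])}
```

View pics/scene0.png

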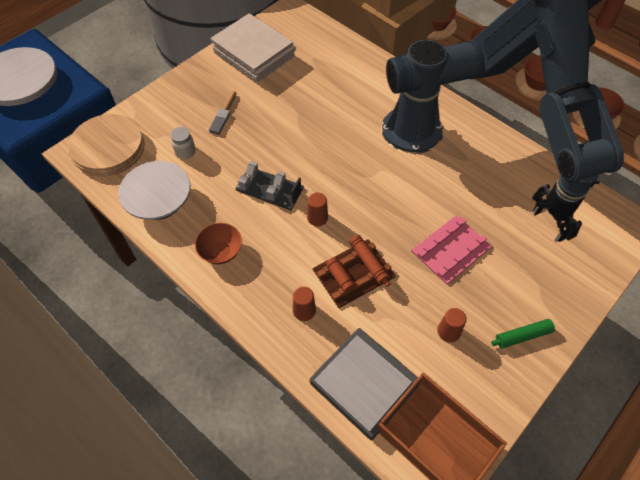

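View pics/side0.png

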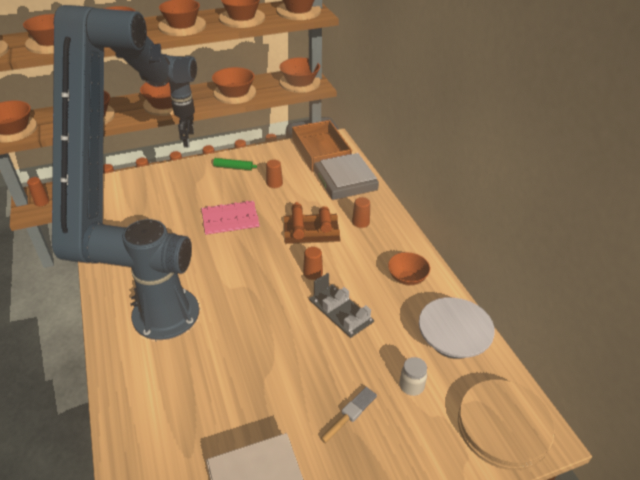

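Scene view. Long roller candidates: terracotta at (370,258) in the wooden rack, the short one at (340,277), and a green decoy at (525,333). Rack candidates: wooden (353,272) and pink (452,248, decoy). The cradle is at (270,187), with its end plate around (295,187). I choose (370,258) and will check it in a crop.

Run:
```python
import cv2,numpy as np
a=cv2.imread("pics/scene0.png");b=cv2.imread("pics/side0.png")
f=lambda im,x,y,w,h:cv2.resize(im[y:y+h,x:x+w],(400,300),interpolation=cv2.INTER_CUBIC)
cv2.imwrite("pics/crop0.png",np.vstack([np.hstack([f(a,300,225,100,75),f(a,225,150,100,75)]),np.hstack([f(b,270,190,80,60),f(b,300,270,80,60)])]))
```

```text
(no output)
```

View pics/crop0.png

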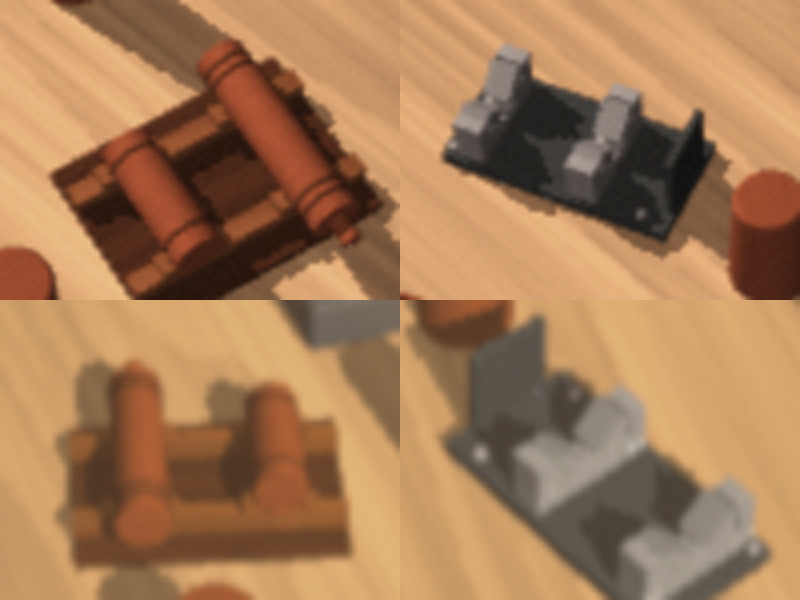

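The crop confirms it: the long roller has its spigot at crop (348,238), scene pixel (387,284). The cradle's end plate is at crop (688,145), scene pixel (297,186), on the tumbler side. Now coarse positions.

```bash
cat > h.py <<'E'
import numpy as np
from station import manip
from scipy.spatial.transform import Rotation as R
def ray(m,uv,z):
    T=m["cam_to_world"];d=T[:3,:3]@np.linalg.solve(m["mtx"],[uv[0],uv[1],1]);c=T[:3,3]
    return (c+d*(z-c[2])/d[2]).round(4)
def proj(m,p):
    T=m["cam_to_world"];v=m["mtx"]@(T[:3,:3].T@(np.array(p)-T[:3,3]));return (v[:2]/v[2]).round(1)
def rel(p,yaw):
    """shift (cm, tool axes) and turn from the measured pose to the TCP position p, tool down, tool x at yaw (or + half turn)"""
    s=manip.sense();r=R.from_quat(s["tool_rot"])
    best=min((( r.inv()*R.from_matrix(np.c_[[np.cos(a),np.sin(a),0],[np.sin(a),-np.cos(a),0],[0,0,-1]])).as_rotvec() for a in(yaw,yaw+np.pi)),key=np.linalg.norm)
    return (r.inv().apply(np.array(p)-s["tcp_pos"])*100).round(2),best.round(4)
E
python3 - <<'E'
from h import *
m=manip.camera_model("scene");s=manip.camera_model("side")
A=lambda x,y:(300+x/4,225+y/4)
B=lambda x,y:(225+(x-400)/4,150+y/4)
C=lambda x,y:(270+x/5,190+(y-300)/5)
D=lambda x,y:(300+(x-400)/5,270+(y-300)/5)
print("scene spigot",ray(m,A(350,240),.044),"mid",ray(m,A(274,134),.044),"-x end",ray(m,A(224,62),.044))
print("side spigot",ray(s,C(133,362),.044),"end ",ray(s,C(145,520),.044), )
print("base scene", [ray(m,B(*p),.012) for p in((443,155),(668,240),(714,150))])
print("base side", [ray(s,D(*p),.012) for p in((443,440),(770,552))])
for n,p in(("ta",(317,198)),("tb",(304,292)),("tc",(455,313))):print(n,ray(m,p,.1))
E
```

```text
scene spigot [0.5507 0.3402 0.044 ] mid [0.522 0.244 0.044] -x end [0.5008 0.1764 0.044 ]
side spigot [0.5499 0.3455 0.044 ] end  [0.5012 0.1716 0.044 ]
base scene [array([ 0.6048, -0.2478,  0.012 ]), array([ 0.5393, -0.0569,  0.012 ]), array([ 0.4512, -0.0915,  0.012 ])]
base side [array([ 0.4424, -0.0995,  0.012 ]), array([ 0.6029, -0.2559,  0.012 ])]
ta [0.4961 0.0116 0.1   ]
tb [0.7484 0.2007 0.1   ]
tc [0.5165 0.5397 0.1   ]
```

Run:
```python
from h import *
print(rel([.523,.245,.2],np.radians(73)))
```

```text
(array([-40.5 , -21.24,   3.07]), array([-1.8000e-03,  1.2000e-03,  1.5117e+00]))
```

Request:
drive_tool(
  increments=[
    [0,-40.5,-21.2,3.1,0,0,1.51],
    [0,-40.5,-21.2,3.1,0,0,1.51],
    [0,-40.5,-21.2,3.1,0,0,1.51],
    [0,-40.5,-21.2,3.1,0,0,1.51],
    [0,-40.5,-21.2,3.1,0,0,1.51],
    [0,-40.5,-21.2,3.1,0,0,1.51],
    [0,-40.5,-21.2,3.1,0,0,1.51],
    [0,-40.5,-21.2,3.1,0,0,1.51],
    [0,-40.5,-21.2,3.1,0,0,1.51],
    [0,-40.5,-21.2,3.1,0,0,1.51],
    [0,-40.5,-21.2,3.1,0,0,1.51],
    [0,-40.5,-21.2,3.1,0,0,1.51],
    [0,-40.5,-21.2,3.1,0,0,1.51],
  ],
)

```text
t: 1.4
tcp_pos: [0.5222, 0.247, 0.2002]
tool_rot: [0.802, 0.597, -0.0, -0.0]
force: [-0.5, -0.1, 0.1]
finger_gap: 1.002
```

Run:
```python
from h import *
import cv2
s=manip.sense();m=manip.camera_model("wrist")
im=manip.snapshot("wrist");cv2.imwrite("pics/w1.png",im[:,:,::-1])
import pickle;pickle.dump(m,open("w1.pkl","wb"))
print(s["t"],s["tcp_pos"],s["tool_rot"],s["force"]);print(m)
print(rel([.523,.245,.2],np.radians(73)))
for p in([.523,.245,.044],[.5507,.3402,.044],[.5012,.1716,.044]):print(proj(m,p))
```

```text
1.4 [0.52224083 0.24698274 0.2001715 ] [ 8.02259277e-01  5.96975508e-01 -4.28432017e-04 -3.33191668e-04] [-0.46093577 -0.11293905  0.14915354]
{'mtx': array([[356.60170693,   0.        , 314.00351292],
       [  0.        , 356.60170693, 241.0523274 ],
       [  0.        ,   0.        ,   1.        ]]), 'cam_to_world': array([[ 0.95804   , -0.27223712, -0.08970128,  0.54556437],
       [-0.2866286 , -0.91191674, -0.29368673,  0.32129853],
       [-0.00184767,  0.30707459, -0.95168366,  0.34193472],
       [ 0.        ,  0.        ,  0.        ,  1.        ]])}
(array([-0.19,  0.13,  0.03]), array([-0.0006,  0.0001,  0.0053]))
[314.9 222.8]
[314.1  99.6]
[315.  302.5]
```

View pics/w1.png

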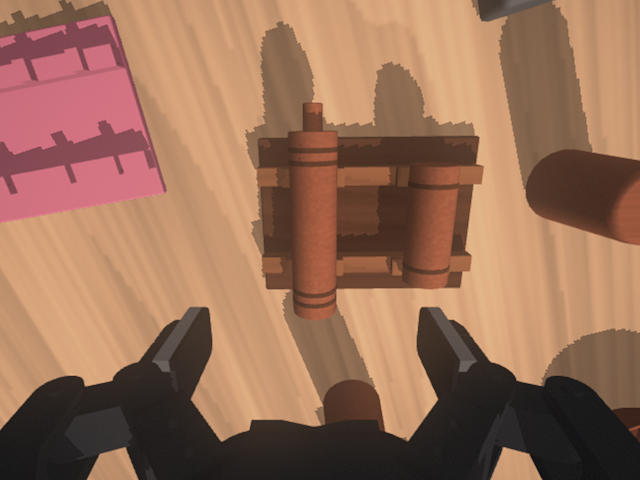

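Wrist view: the long roller's spigot tip is at (313,103), its barrel runs v=132 to 319 about u=314, and the short roller is at (432,225).

Run:
```python
from h import *
import pickle,cv2
m=pickle.load(open("w1.pkl","rb"))
im=cv2.imread("pics/w1.png");h=cv2.cvtColor(im,cv2.COLOR_BGR2HSV)
tip=ray(m,(313,103.5),.052);end=ray(m,(315,319),.064)
a=ray(m,(313.5,145),.044);b=ray(m,(315,300),.044)
d=(a-b)[:2];d/=np.linalg.norm(d);print(tip,end,a,b,"yaw",np.degrees(np.arctan2(d[1],d[0])),"len",np.linalg.norm((tip-end)[:2]))
print("c from tip",tip[:2]-.101*d,"c from end",end[:2]+.08*d)
# robust width midpoints by saturation edges
for v in(180,210,240):
    g=cv2.GaussianBlur(im[v-4:v+5].mean(0)[None],(5,1),0)[0,:,2];e=np.abs(np.gradient(g));l=280+e[280:303].argmax();r=325+e[325:350].argmax();print(v,l,r,(l+r)/2)
```

```text
[0.549  0.3372 0.052 ] [0.4995 0.1661 0.064 ] [0.5405 0.3076 0.044 ] [0.5019 0.1741 0.044 ] yaw 73.87337855492966 len 0.17811642260050028
c from tip [0.52094614 0.24017433] c from end [0.52172088 0.24295202]
180 289 338 313.5
210 295 336 315.5
240 296 336 316.0
```

Run:
```python
from h import *
print(rel([.5215,.2417,.024],np.radians(73.8)))
```

```text
(array([-0.54,  0.09, 17.63]), array([-0.0006,  0.0001, -0.0086]))
```

Request:
drive_tool(
  increments=[
    [0,-0.5,0.1,5,0,0,-0.009],
    [0,-0.5,0.1,9,0,0,-0.009],
    [0,-0.5,0.1,12,0,0,-0.009],
    [0,-0.5,0.1,14.5,0,0,-0.009],
    [0,-0.5,0.1,16.5,0,0,-0.009],
    [0,-0.5,0.1,17.6,0,0,-0.009],
    [0,-0.5,0.1,17.6,0,0,-0.009],
    [255,-0.5,0.1,17.6,0,0,-0.009],
    [255,-0.5,0.1,17.6,0,0,-0.009],
    [255,-0.5,0.1,17.6,0,0,-0.009],
    [255,-0.5,0.1,17.6,0,0,-0.009],
    [255,-0.5,0.1,17.6,0,0,-0.009],
    [255,-0.5,0.1,17.6,0,0,-0.009],
    [255,-0.5,0.1,17.6,0,0,-0.009],
    [255,-0.5,0.1,17.6,0,0,-0.009],
  ],
  force=60,
)

```text
t: 2.95
tcp_pos: [0.5214, 0.2415, 0.0258]
tool_rot: [0.801, 0.599, -0.001, -0.001]
force: [-4.6, 2.5, 8.2]
finger_gap: 0.448
```

Request:
drive_tool(
  increments=[
    [255,0,0,0,0,0,0],
    [255,0,0,-0.5,0,0,0],
    [255,0,0,-1.5,0,0,0],
    [255,0,0,-3,0,0,0],
    [255,0,0,-5,0,0,0],
    [255,0,0,-8,0,0,0],
    [255,0,0,-11,0,0,0],
    [255,0,0,-14,0,0,0],
    [255,0,0,-16,0,0,0],
    [255,0,0,-17,0,0,0],
    [255,0,0,-17,0,0,0],
  ],
)

```text
t: 4.05
tcp_pos: [0.5238, 0.2411, 0.1963]
tool_rot: [0.801, 0.599, 0.002, 0.001]
force: [0.3, 0.2, -3.0]
finger_gap: 0.448
```

Run:
```python
from h import *
import cv2,pickle
s=manip.sense();m=manip.camera_model("wrist")
im=manip.snapshot("wrist");cv2.imwrite("pics/w2.png",im[:,:,::-1]);pickle.dump(m,open("w2.pkl","wb"))
print(s["t"],s["tcp_pos"],s["force"],s["ft_torque"],s["finger_gap"])
print(rel([.5215,.10,.2],np.radians(90)))
# full rel to above cradle
print(rel([.5365,-.192,.2],np.radians(109.7)))
```

```text
4.05 [0.52382125 0.24106773 0.1963229 ] [ 0.32122095  0.1548864  -2.97809209] [-0.04602188 -0.03489558  0.03797932] 0.4479038394594238
(array([-13.55,   3.84,  -0.52]), array([ 0.0009, -0.0003, -0.2861]))
(array([-41.14,  13.52,  -0.52]), array([ 9.0e-04, -1.0e-04, -6.3e-01]))
```

View pics/w2.png

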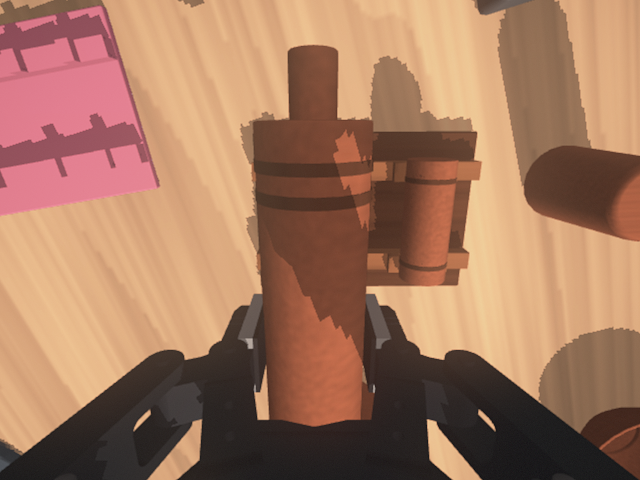

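Wrist view: the roller is held, spigot tip at (313,47), barrel shoulder at (313,121). The short roller is still in its berth.

Run:
```python
from h import *
import pickle
m=pickle.load(open("w2.pkl","rb"));s=manip.sense();r=R.from_quat(s["tool_rot"])
ax=s["tcp_pos"][2]+.019
f=lambda uv,z:(r.inv().apply(ray(m,uv,z)-s["tcp_pos"])*1000).round(1)
for da in(-.004,0,.004):
  print(da,"tip",f((313,46.5),ax+da+.008),"shoulder",f((313.5,121),ax+da+.020),"widths at shoulder mm",(f((373,126),ax+da)-f((254,126),ax+da))[1], "lateral near pads", f((315.5,300),ax+da+.0))
```

```text
-0.004 tip [101.1   1.2 -22.9] shoulder [ 79.7   1.4 -34.9] widths at shoulder mm 40.8 lateral near pads [ 12.2   2.1 -15. ]
0 tip [100.4   1.2 -26.9] shoulder [ 79.6   1.3 -38.9] widths at shoulder mm 39.5 lateral near pads [ 14.2   2.2 -19. ]
0.004 tip [ 99.7   1.2 -30.9] shoulder [ 79.6   1.3 -42.9] widths at shoulder mm 38.2 lateral near pads [ 16.3   2.1 -23. ]
```

Request:
drive_tool(
  increments=[
    [255,-5,1.6,-0.2,0,0,-0.08],
    [255,-10,3.3,-0.5,0,0,-0.16],
    [255,-15,4.9,-0.5,0,0,-0.24],
    [255,-20,6.6,-0.5,0,0,-0.31],
    [255,-25,8.2,-0.5,0,0,-0.39],
    [255,-30,9.9,-0.5,0,0,-0.47],
    [255,-35,11.5,-0.5,0,0,-0.55],
    [255,-39,12.9,-0.5,0,0,-0.6],
    [255,-41.1,13.5,-0.5,0,0,-0.63],
    [255,-41.1,13.5,-0.5,0,0,-0.63],
    [255,-41.1,13.5,-0.5,0,0,-0.63],
  ],
)

```text
t: 5.2
tcp_pos: [0.5352, -0.1916, 0.1975]
tool_rot: [0.577, 0.817, 0.0, -0.002]
force: [0.1, 0.5, -3.3]
finger_gap: 0.451
```

Run:
```python
from h import *
import cv2,pickle
s=manip.sense();m=manip.camera_model("wrist")
im=manip.snapshot("wrist");cv2.imwrite("pics/w3.png",im[:,:,::-1]);pickle.dump((m,s),open("w3.pkl","wb"))
print(s["t"],s["tcp_pos"],s["tool_rot"],s["force"])
```

```text
5.2 [ 0.5352054  -0.19159895  0.19749342] [ 5.76696150e-01  8.16955755e-01  7.65652372e-05 -2.19998196e-03] [ 0.05064612  0.52064051 -3.33582062]
```

View pics/w3.png

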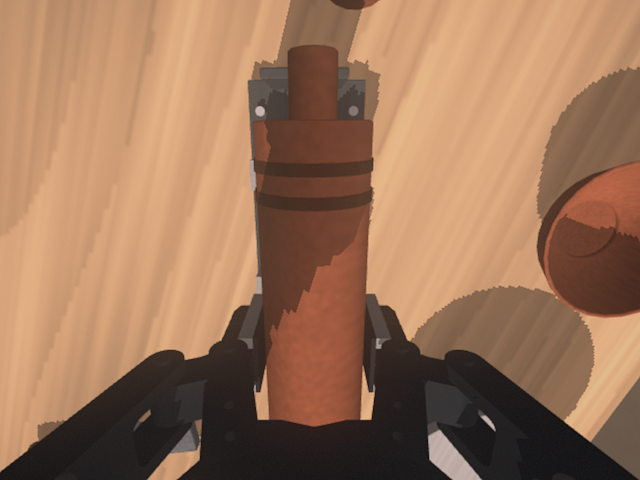

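Run:
```python
from h import *
import pickle,cv2
m,s=pickle.load(open("w3.pkl","rb"));r=R.from_quat(s["tool_rot"])
im=cv2.imread("pics/w3.png")
# plate top mid
f=lambda uv,z:(r.inv().apply(ray(m,uv,z)-s["tcp_pos"])*1000).round(1)
print("base corners",f((248.5,80),.012),f((366.5,80),.012))
print("plate top L/R",f((260,68),.078),f((349.5,68),.078))
print("screws",f((260.5,111),.012),f((353,111),.012))
for y,uv in (("left edge up",(249,90)),("left edge low",(257,280))):print(y,f(uv,.012))
cv2.imwrite("pics/c3.png",cv2.resize(im[50:300,230:390],(480,750),interpolation=cv2.INTER_CUBIC)[:600])
# other cradle estimate in tool coordinates
```

```text
base corners [114.6 -55.2 186.1] [114.6  44.3 185.8]
plate top L/R [114.4 -35.9 120. ] [114.4  23.7 119.9]
screws [ 90.  -46.2 185.9] [ 90.   33.7 185.7]
left edge up [106.7 -55.2 186. ]
left edge low [-68.7 -56.8 185.4]
```

View pics/c3.png

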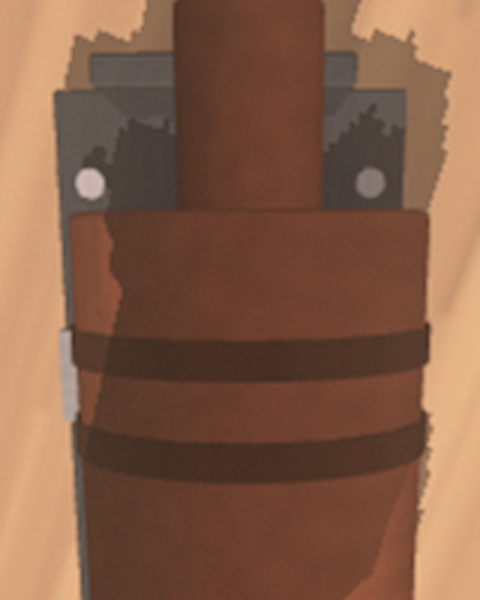

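Run:
```python
from h import *
import pickle,cv2
m,s=pickle.load(open("w3.pkl","rb"));r=R.from_quat(s["tool_rot"])
im=cv2.imread("pics/w3.png");sat=cv2.GaussianBlur(cv2.cvtColor(im,cv2.COLOR_BGR2HSV)[:,:,1],(3,3),0).astype(float)
f=lambda uv,z:(r.inv().apply(ray(m,uv,z)-s["tcp_pos"])*1000)
P=[]
for v in list(range(88,150,4))+list(range(196,240,4)):
    row=sat[v-1:v+2].mean(0);g=np.gradient(row)[240:262];u=240+g.argmin();P.append(f((u,v),.012)[:2]);print((u,v),P[-1].round(1),end=' ')
P=np.array(P);print(np.polyfit(P[:,0],P[:,1],1))
# roller sides
Q=[]
for v in(140,150,220,240,260,280):
    row=cv2.GaussianBlur(im,(3,3),0)[v].astype(float);l=248+np.abs(np.gradient(row[248:275],axis=0)).sum(1).argmax();rr=355+np.abs(np.gradient(row[355:380],axis=0)).sum(1).argmax();q=f(((l+rr)/2,v),s["tcp_pos"][2]+.019);Q.append(q[:2]);print(v,l,rr,q.round(1))
```

```text
(np.int64(248), 88) [108.3 -56. ] (np.int64(248), 92) [105.2 -56.2] (np.int64(248), 96) [102.1 -56.3] (np.int64(249), 100) [ 98.9 -55.7] (np.int64(249), 104) [ 95.6 -55.9] (np.int64(249), 108) [ 92.4 -56. ] (np.int64(249), 112) [ 89.1 -56.1] (np.int64(249), 116) [ 85.9 -56.3] (np.int64(250), 120) [ 82.6 -55.7] (np.int64(250), 124) [ 79.3 -55.8] (np.int64(250), 128) [ 76.  -56.1] (np.int64(250), 132) [ 72.6 -56.2] (np.int64(250), 136) [ 69.3 -56.4] (np.int64(251), 140) [ 65.9 -55.7] (np.int64(251), 144) [ 62.4 -55.9] (np.int64(251), 148) [ 59. -56.] (np.int64(253), 196) [ 15.9 -56.5] (np.int64(254), 200) [ 12.2 -55.7] (np.int64(254), 204) [  8.3 -55.9] (np.int64(254), 208) [  4.5 -56.1] (np.int64(255), 212) [  0.7 -55.4] (np.int64(255), 216) [ -3.2 -55.5] (np.int64(255), 220) [ -7.  -55.7] (np.int64(255), 224) [-11. -56.] (np.int64(255), 228) [-14.8 -56.2] (np.int64(256), 232) [-18.8 -55.4] (np.int64(256), 236) [-22.8 -55.6] [-2.64985039e-03 -5.58095250e+01]
140 250 372 [ 73.1  -0.8 -18.7]
150 251 372 [ 69.9  -0.7 -18.7]
220 255 370 [ 45.7  -0.4 -18.8]
240 256 368 [ 38.3  -0.6 -18.9]
260 257 367 [ 30.6  -0.6 -18.9]
280 261 366 [ 22.6  -0.  -18.9]
```

Edge fit: the cradle is parallel to the tool within 0.2°. Shift needed is about -10 mm in x and -6.5 mm in y. I'll lower to a hover about 18 mm above the seat.

Request:
drive_tool(
  increments=[
    [255,-0.5,-0.3,1.5,0,0,0],
    [255,-1.0,-0.65,4.5,0,0,0],
    [255,-1.0,-0.65,7.5,0,0,0],
    [255,-1.0,-0.65,10,0,0,0],
    [255,-1.0,-0.65,12,0,0,0],
    [255,-1.0,-0.65,13.3,0,0,0],
    [255,-1.0,-0.65,13.6,0,0,0],
    [255,-1.0,-0.65,13.6,0,0,0],
  ],
)

```text
t: 6.05
tcp_pos: [0.5339, -0.2022, 0.0632]
tool_rot: [0.575, 0.818, 0.0, -0.0]
force: [0.3, 0.7, -4.0]
finger_gap: 0.451
```

Run:
```python
from h import *
import cv2,pickle
s=manip.sense();m=manip.camera_model("wrist")
im=manip.snapshot("wrist")[:,:,::-1];pickle.dump((m,s),open("w4.pkl","wb"));cv2.imwrite("pics/w4.png",im)
a=manip.snapshot("scene")[:,:,::-1];b=manip.snapshot("side")[:,:,::-1]
cv2.imwrite("pics/s4.png",a);cv2.imwrite("pics/d4.png",b)
f=lambda im,x,y,w,h,W,H:cv2.resize(im[y:y+h,x:x+w],(W,H),interpolation=cv2.INTER_CUBIC)
cv2.imwrite("pics/c4.png",np.hstack([f(im,200,0,240,300,480,600),np.vstack([f(a,225,150,100,94,320,300),f(b,290,250,90,84,320,300)])]))
print(s["t"],s["tcp_pos"],s["tool_rot"],s["force"],s["ft_torque"],s["finger_gap"])
```

```text
6.05 [ 0.53386408 -0.20220034  0.06315038] [ 5.75203177e-01  8.18010503e-01  9.91469336e-06 -3.50747402e-04] [ 0.29206183  0.66218482 -4.01116669] [ 0.01942658  0.0124     -0.01133484] 0.45075999662529603
```

View pics/c4.png

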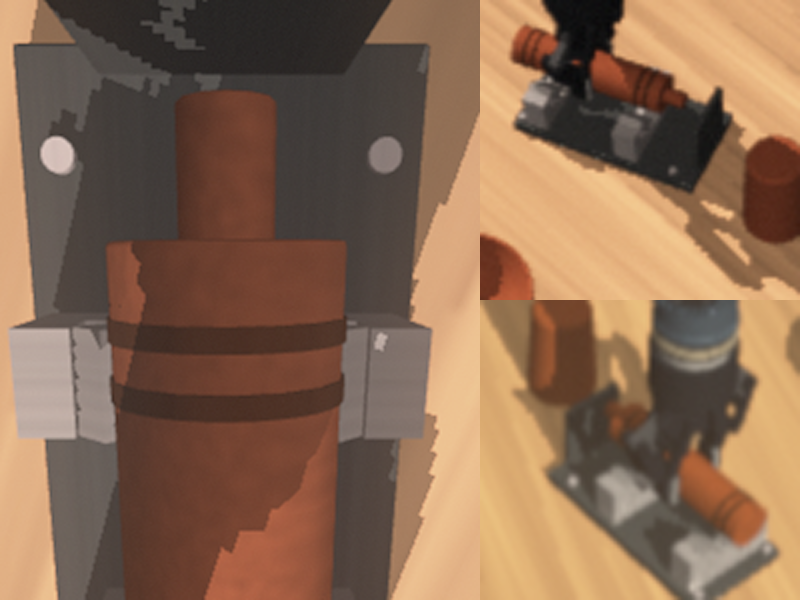

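The view shows the roller above the V with its spigot towards the end plate. The jaw tops run v=328–438 in the crop, inner edges at u=77 and 365. The roller sits about 6 crop pixels to the right of the V's middle. Computing the corrections.

Run:
```python
from h import *
import pickle
m,s=pickle.load(open("w4.pkl","rb"));r=R.from_quat(s["tool_rot"])
f=lambda u,v,z:(r.inv().apply(ray(m,(200+u/2,v/2),z)-s["tcp_pos"])*1000).round(1)
ax=s["tcp_pos"][2]+.019
print("jaw far L/R outer",f(10,328,.056),f(432,328,.056),"near",f(15,438,.056),f(432,438,.056))
print("inner",f(77,383,.056),f(365,383,.056))
print("base end",f(14,44,.012),f(428,44,.012),"screws",f(57,155,.012),f(386,155,.012))
print("roller",f(110.5,340,ax),f(346,340,ax),f(120,480,ax),f(337.5,480,ax),"shoulder",f(227,241,ax+.02),"tip",f(226,91,ax+.008),"spig",f(178,200,ax),f(275,200,ax))
print("scene proj: tip/-x end", rel(s["tcp_pos"],np.radians(109.7)))
```

```text
jaw far L/R outer [ 62.7 -44.6   7.2] [62.8 42.   7.2] near [ 39.5 -45.7   7.2] [39.5 44.   7.2]
inner [ 51.3 -31.6   7.2] [51.3 28.9  7.2]
base end [124.6 -50.8  51.2] [124.6  47.5  51.2] screws [100.4 -42.3  51.2] [100.5  39.2  51.2]
roller [ 63.3 -19.8 -19. ] [ 63.3  20.2 -19. ] [ 38.3 -19.4 -19. ] [ 38.3  20.  -19. ] shoulder [ 79.   0. -39.] tip [ 99.6  -0.2 -27. ] spig [ 85.5  -7.9 -19. ] [ 85.4   7.7 -19. ]
scene proj: tip/-x end (array([ 0.13, -0.03,  0.13]), array([0.0015, 0.0018, 0.0005]))
```

Request:
drive_tool(
  increments=[
    [255,0.1,-0.15,0.5,0,0,0],
    [255,0.1,-0.15,1.0,0,0,0],
    [255,0.1,-0.15,1.4,0,0,0],
    [255,0.1,-0.15,1.6,0,0,0],
    [255,0.1,-0.15,1.75,0,0,0],
    [255,0.1,-0.15,1.75,0,0,0],
  ],
  force=90,
)

```text
t: 6.8
tcp_pos: [0.5319, -0.2026, 0.0455]
tool_rot: [0.576, 0.818, -0.0, -0.0]
force: [-0.1, 0.2, -3.2]
finger_gap: 0.438
```

Request:
drive_tool(
  increments=[
    [255,0,0,0.1,0,0,0],
    [255,0,0,0.2,0,0,0],
    [255,0,0,0.2,0,0,0],
  ],
)

```text
t: 7.1
tcp_pos: [0.532, -0.2026, 0.0437]
tool_rot: [0.576, 0.818, -0.0, -0.0]
force: [0.3, 0.6, -4.1]
finger_gap: 0.443
```

Request:
drive_tool(
  increments=[
    [255,0,0,0.05,0,0,0],
    [255,0,0,0.1,0,0,0],
    [255,0,0,0.1,0,0,0],
  ],
)

```text
t: 7.4
tcp_pos: [0.532, -0.2026, 0.0428]
tool_rot: [0.576, 0.818, -0.0, -0.0]
force: [-0.3, 0.4, -4.3]
finger_gap: 0.443
```

Request:
drive_tool(
  increments=[
    [255,0,0,0.05,0,0,0],
    [255,0,0,0.1,0,0,0],
    [255,0,0,0.1,0,0,0],
  ],
)

```text
t: 7.7
tcp_pos: [0.5321, -0.2026, 0.0422]
tool_rot: [0.576, 0.818, 0.0, 0.0]
force: [-1.7, 1.1, 1.6]
finger_gap: 0.438
```

Request:
drive_tool(
  increments=[
    [255,0,0,0.03,0,0,0],
    [255,0,0,0.06,0,0,0],
    [255,0,0,0.06,0,0,0],
    [255,0,0,0.06,0,0,0],
  ],
)

```text
t: 8.1
tcp_pos: [0.5321, -0.2026, 0.0422]
tool_rot: [0.576, 0.818, 0.0, 0.0]
force: [-1.9, 1.5, 5.5]
finger_gap: 0.442
```

Run:
```python
from h import *
s=manip.sense();r=R.from_quat(s["tool_rot"]);print(s["tcp_pos"],s["force"],r.inv().apply(s["force"]),r.inv().apply(s["ft_torque"]))
```

```text
[ 0.53211471 -0.20259014  0.04215152] [-1.94648517  1.51569781  5.48495681] [ 2.08104202 -1.31967109 -5.48622164] [0.24735358 0.23852958 0.16174849]
```

Request:
drive_tool(
  increments=[
    [255,0,-0.02,0.05,0,0,0],
    [255,0,-0.03,0.1,0,0,0],
    [255,0,-0.03,0.1,0,0,0],
    [255,0,-0.03,0.1,0,0,0],
  ],
)

```text
t: 8.5
tcp_pos: [0.5321, -0.2026, 0.0421]
tool_rot: [0.576, 0.818, 0.0, 0.001]
force: [-2.8, 2.3, 11.0]
finger_gap: 0.443
```

Run:
```python
from h import *
s=manip.sense();r=R.from_quat(s["tool_rot"]);print(s["tcp_pos"],s["force"],r.inv().apply(s["force"]),r.inv().apply(s["ft_torque"]))
```

```text
[ 0.53214628 -0.20261801  0.04208508] [-2.80597762  2.25566581 10.96644278] [  3.06020319  -1.86959583 -10.97106074] [0.24475896 0.44902895 0.15223025]
```

Request:
drive_tool(
  increments=[
    [255,0.03,-0.03,0.05,0,0,0],
    [255,0.05,-0.03,0.1,0,0,0],
    [255,0.05,-0.03,0.12,0,0,0],
    [255,0.05,-0.03,0.12,0,0,0],
    [255,0.05,-0.03,0.12,0,0,0],
  ],
)

```text
t: 9.0
tcp_pos: [0.5322, -0.2026, 0.042]
tool_rot: [0.576, 0.818, 0.0, 0.001]
force: [-2.7, 2.6, 18.2]
finger_gap: 0.439
```

Run:
```python
from h import *
import cv2
s=manip.sense();r=R.from_quat(s["tool_rot"]);print(s["t"],s["tcp_pos"],s["force"],r.inv().apply(s["force"]),r.inv().apply(s["ft_torque"]))
im=manip.snapshot("wrist")[:,:,::-1];a=manip.snapshot("scene")[:,:,::-1];b=manip.snapshot("side")[:,:,::-1]
import pickle;pickle.dump((manip.camera_model("wrist"),s),open("w5.pkl","wb"))
f=lambda im,x,y,w,h,W,H:cv2.resize(im[y:y+h,x:x+w],(W,H),interpolation=cv2.INTER_CUBIC)
cv2.imwrite("pics/c5.png",np.hstack([f(im,200,0,240,300,480,600),np.vstack([f(a,225,150,100,94,320,300),f(b,290,250,90,84,320,300)])]))
```

```text
9.0 [ 0.53216522 -0.20260419  0.04201148] [-2.70250596  2.61401001 18.20051399] [  3.33310168  -1.62722176 -18.21092745] [0.30647578 0.52234408 0.18185023]
```

View pics/c5.png

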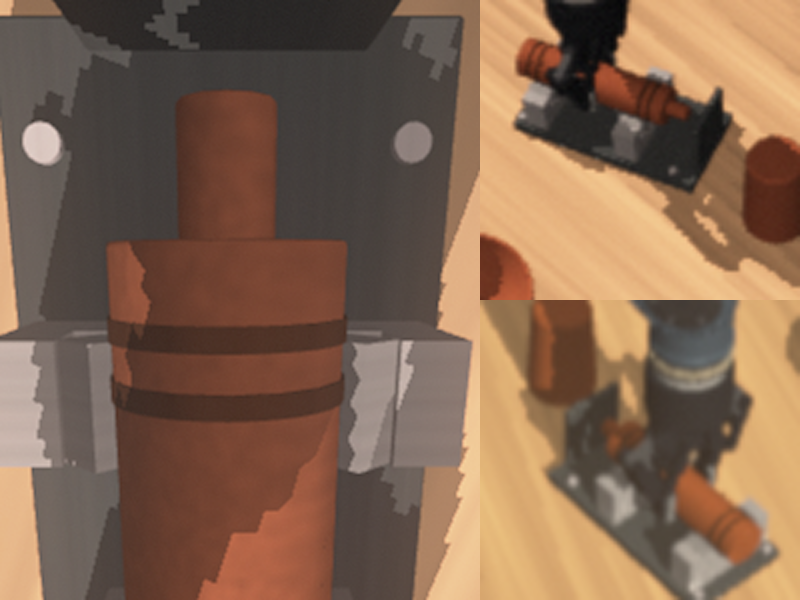

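The roller lies in both jaws. The screws' midpoint (u=227.5) matches the roller's axis (u=227). A last check along the V:

Run:
```python
from h import *
import pickle
m,s=pickle.load(open("w5.pkl","rb"));r=R.from_quat(s["tool_rot"])
f=lambda u,v,z:(r.inv().apply(ray(m,(200+u/2,v/2),z)-s["tcp_pos"])*1000).round(1)
print("jaw",f(430,339,.056),f(430,467,.056),"base end",f(430,16,.012),"shoulder",f(227,241,.08),"tip",f(226,91,.068),"screws",f(227.5,143,.012))
```

```text
jaw [ 63.   35.9 -14.1] [ 39.3  37.9 -14. ] base end [124.5  42.3  29.8] shoulder [ 79.    0.  -38.2] tip [ 99.8  -0.2 -26.2] screws [100.3  -0.   29.8]
```

Request:
drive_tool(
  increments=[
    [255,0,0,0.01,0,0,0],
    [255,0,0,0.01,0,0,0],
    [255,0,0,0.01,0,0,0],
    [255,0,0,0.01,0,0,0],
    [255,0,0,0.01,0,0,0],
  ],
)

```text
t: 9.65
tcp_pos: [0.5321, -0.2026, 0.042]
tool_rot: [0.576, 0.818, 0.0, 0.001]
force: [-3.1, 2.5, 19.5]
finger_gap: 0.443
```

Run:
```python
from h import *
s=manip.sense();print(s["t"],s["tcp_pos"],s["force"],s["finger_gap"])
if 14<s["force"][2]<26: print(manip.sign_off())
```

```text
9.65 [ 0.5321496  -0.20260813  0.04201617] [-3.06471972  2.45053849 19.48378497] 0.4432881252991105
the job is handed in; nothing more can be done
None
```

The long roller is now lying in the steel V-cradle with its spigot towards the end plate. I handed the job in at about 9.7 s, with the gripper still holding the roller and pressing it down. `sign_off` reports no verdict.

- **Press:** the vertical force read 19.5 N. The sideways force across the V was small (about -1.6 N at the reading before), and a 0.3 mm sideways command did not move the roller, so it bears on both sides.
- **Centring across the V:** the last wrist view showed the roller's axis in line with the cradle's middle to within about 0.5 mm.
- **Centring along the V:** two checks disagreed slightly. Measured from the jaws, the roller is about 2 mm short of centre, away from the end plate. Measured from the base's end edge, it is within 1 mm. The calibration is only good to about 2 mm, so I left it.
- **Unexplained reading:** about 3 N along the roller and a 0.5 N m moment remained. The two jaws may therefore not be loaded quite equally.
- **Other objects:** the short roller was still in its berth after the lift, and no move I made approached the tumblers. I did not re-measure the bystanders at the end.

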